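# Set the wagon turntable by its rim pointer and send the wagon across

### The arm

A 6-joint arm with a two-finger parallel gripper is mounted at the origin on the work surface. World frame = base frame: x ahead of the robot, y to its left, z up, the work surface at z = 0. Lengths are in m, angles in degrees, forces in N, time in s.
With the tool pointing down it reaches from about 0.275 to 0.725 m from the base axis. Payload 5.6 kg.
Tool frame: the origin (TCP) lies on the centre line of the jaws, within the pads' length; the fingertips stand 19 mm ahead of it and the grasp point (between the pads) is the TCP; z points along the fingers, y is the line along which they close (so a half turn about z gives the same grasp; the last joint's range is limited). The gripper opens to 85 mm and grips with 20 to 120 N. Pads are 22 mm wide; open, the fingers measure 114 mm over their backs; the gripper's body (76 mm by 85 mm) begins 54 mm behind the grasp point. The pads swing forward as they close: fully open they stand 13 mm farther back than shut.
Start: joints at [83.113, 14.616, 6.199, 0, -81.583, -16.306], TCP at [0.217, 0.506, 0.25] pointing down, gripper open.
Joint ranges: [-168.99, 168.99], [-69.2, 112.95], [-62.41, 85.93], [-164.36, 98.24], [-168.68, -3.75], [-174.98, 174.98]. Speed limits (degrees/s): [147.25, 147.25, 180, 180, 180, 180].

### API

Orientations are given as [roll, pitch, yaw] about the fixed x, y, z axes, in that order (R = Rz(yaw) Ry(pitch) Rx(roll)).
In Python, from cell import env gives the robot as it stands.
- The arm moves only by the tool apply_moves, never from a script. Its argument "plan" is a list of rows, each an object with "translation": the shift along the tool's x, y, z in cm, a list of three; "rot": the turn, a rotation vector about the tool's x, y, z in rad, a list of three; "hand": the opening, from 0 (shut) to 1 (fully open). In form: [{"translation": [dx, dy, dz], "rot": [ax, ay, az], "hand": hand}, ...]. A call has 1 to 10 rows; each row shifts and turns the commanded pose from where the row before left it, along the tool's axes as they then stand; what a row does not reach is not made up. A row lasts 1/10 s, in which the tool goes at most 50 mm and 8.59 degrees, less where a joint would pass 70% of its speed; a pose out of reach is approached as far as the arm can. A call with a gripper value outside its range is refused whole. The fingers move at their own pace and stop on an object; "grip_force" is the grip in N (left out, the last holds). Time passes only in rows, so rows that do not move let the fingers close. It gives the time, the measured TCP pose, the force, the opening and the grip force at its end, in the units of the state.
- env.state(): the state, without advancing time (a new reading comes with each control period).
- env.camera(name): name is "scene" or "top"; returns a dict with "image" (420x560x3 uint8, red, green, blue), "mtx" (3x3 intrinsics, pixels), "cam_to_world" (4x4, takes a point from camera to world coordinates). Camera axes: x right, y up, looking along -z (the intrinsics and any distortion apply to the point x, -y, -z); pixel columns grow to the right and rows downward; lengths in m; the calibration is good to about 2 mm. A picture is of the moment at which its call begins. There is no depth.
- env.job_done(): hands the job in; it is judged then, once.
The state is a dict: "t": time; "joints": joint angles; "qd": joint speeds; "effort": joint torques, N m; "tcp_pos": TCP position; "eef_rot": TCP orientation; "contact_force": force on the tool from outside, world axes, zero at the start; "torque": the same for the moment, N m; "gripper_width": finger opening in m; "finger_force": force on a finger pad.
Only numpy, scipy, OpenCV 4.12 (cv2) and the standard library are available. Lean on these libraries where they do the work, as an engineer would, in place of code of your own. Each camera call takes 0.05 s, during which the arm holds its last target. There are 200 camera calls.

### The job

Turn the model turntable until the pointer on its far rim stands straight in line with the tall index post, then push the wagon across the turntable and into the siding until it stands at the buffer stop. The wagon stays down on the track all the way and is not lifted, the turntable is left on its mark, and the shed, the coaling tower and the two cattle figures stay where they are.

Things in the scene. Friction and masses are not known exactly. Their poses are not given: they have to be found in the camera images.
- yard: fixed layout; origin on the table at the turntable's axis, +x away from the robot (within 0.25 rad), z up. Straight track along y: stub y 104 to 300 mm, siding y -104 to -270 mm; beds 90 mm wide, tops 24 mm above the table, with kerbs 10 mm high, 54 mm apart inside (flared at the siding's mouth). Turning deck: black disc 200 mm across, same top height and kerbs, 58 mm apart, 164 mm long
- deck (a joint): angle (rad) of the turntable deck about the vertical through the yard origin, counter-clockwise from above positive. 0 = pointer at the index post and deck track in line with stub and siding. Starts between 0.4 and 1.05, turns from -1.15 to 1.15; no spring or catch: it stays where it is left (friction about 0.18 N m)
- pointer (a point): outer end of the brass pointer, a 6 mm wide tab on the deck's far rim that bends down over the edge; this point is 115 mm from the axis, 30 mm above the table, and turns with the deck
- index (a point): the tall brass index post, 8 mm wide, its top 52 mm above the table, fixed just outside the deck's far rim (the other rim studs are only 16 mm high); this point is at the middle of the face that looks at the axis, 122 mm from the axis, 30 mm above the table
- pin_near (a point): centre of the top of the robot-side upright brass pin on the deck, 12 mm diameter, 45 mm tall, top 69 mm above the table, 78 mm from the axis, opposite the pointer; push it sideways to turn the deck
- pin_far (a point): centre of the top of the other, equal pin, 78 mm from the axis on the pointer's side
- wagon: loose open wooden wagon, 100 mm long (its y, along the track), 60 wide, 50 high, 0.2 to 0.4 kg; origin under its centre, on the track bed, 24 mm above the table. Wheels do not turn: it slides on its 44 mm wide chassis. Its vertical end walls span 16 to 50 mm above its underside. Starts on the stub, centre 160 to 190 mm from the deck axis
- buffer (a point): centre of the buffer stop's front face across the end of the siding, 235 mm from the deck's axis, 50 mm above the table; the wagon's front end wall meets it when the wagon's centre is 50 mm away (horizontally) on the deck's side
- tower: rusty tin coaling tower, loose, 94 mm square, 151 mm high, origin under its centre; stands past the buffer stop; leave it alone
- shed: small yellow engine shed with a grey ridged roof, loose, 120 mm by 108 mm, about 92 mm high, origin under its centre; stands past the stub track's end; leave it alone
- cow_a: pewter cattle figure, loose, 56 mm long, 24 mm wide, 48 mm high, origin under its centre; stands beyond the stub track; leave it alone
- cow_b: the other, equal pewter figure, beyond the siding; leave it alone
Mind the look-alikes: they are no part of the job. There is more than one size of the wagon; the one meant has the size given above.

How it is judged:
By the outcome, as a careful person would: the job done as asked, in the order asked, and still so for the second after the job is handed in, with the robot touching nothing.
It also fails if it takes over 61 s, if anything falls off the work surface, if the arm or the gripper's body presses on something with over 40 N, if the wrist force passes 120 N, or if a joint passes its speed limit or range.

## Working session

There is one attempt and no reset: what is moved stays moved. The work goes in short steps, Python scripts to look and compute and a tool call to move; the robot and the scene stay as the last step left them, time stands still between calls to the robot, and variables do not carry over. Pictures are saved under pics/ and viewed, at most 10 in all, crops included, and the job is handed in when it is done.

Besides the shell and the picture viewer there is one more tool, called after ">>>" as name(argument=value, ...), one argument or row to a line, values as JSON. apply_moves: Moves the arm, as the interface text tells. Its arguments: {"type":"object","properties":{"plan":{"type":"array","items":{"type":"object","properties":{"translation":{"type":"array","items":{"type":"number"}},"rot":{"type":"array","items":{"type":"number"}},"hand":{"type":"number"}}}},"grip_force":{"type":"number"}},"required":["plan"]}

```bash
mkdir -p pics
cat > h.py <<'E'
import numpy as np,cv2
from cell import env
def snap(n,f):
    c=env.camera(n); cv2.imwrite(f,c["image"][:,:,::-1]); np.savez(f[:-3]+'npz',m=c["mtx"],T=c["cam_to_world"],img=c["image"],d=np.array(c.get("dist",c.get("distortion",0)))); return c
def ray(c,u,v,z):
    m,T=c['m'],c['T']; d=np.linalg.inv(m)@[u,v,1]; d=T[:3,:3]@(d*[1,-1,-1]); o=T[:3,3]; return o+d*(z-o[2])/d[2]
def proj(c,p):
    m,T=c['m'],c['T']; q=T[:3,:3].T@(np.asarray(p)-T[:3,3]); q=m@(q*[1,-1,-1]); return q[:2]/q[2]
E
python3 - <<'E'
from h import *
for n in("scene","top"):
    c=snap(n,f'pics/{n}0.png'); print(c.keys(),c['mtx'],c['cam_to_world'])
print(env.state())
E
```

```text
dict_keys(['image', 'mtx', 'cam_to_world']) [[484.01541366   0.         275.01919236]
 [  0.         484.01541366 200.56817616]
 [  0.           0.           1.        ]] [[-0.84622908 -0.40644685  0.34452474  1.08186529]
 [ 0.53279251 -0.63901416  0.55479099  0.76435099]
 [-0.00533686  0.65304047  0.75730421  1.06464104]
 [ 0.          0.          0.          1.        ]]
dict_keys(['image', 'mtx', 'cam_to_world']) [[429.66816113   0.         281.90125894]
 [  0.         429.66816113 210.88631683]
 [  0.           0.           1.        ]] [[ 0.00921511  0.99328386 -0.11533537  0.51206088]
 [-0.99995329  0.0088173  -0.00395884  0.04757407]
 [-0.00291531  0.11536646  0.99331872  1.23743205]
 [ 0.          0.          0.          1.        ]]
{'t': 0.1, 'joints': array([ 8.31142221e+01,  1.46497058e+01,  6.13685355e+00, -2.30370026e-02,
       -8.15849885e+01, -1.63057765e+01]), 'qd': array([-0.08710279, -0.1058268 ,  0.15173727,  0.15013701, -0.03779707,
       -0.02327641]), 'effort': array([-3.86737738e-03, -3.87600911e+01,  2.38476312e+01,  5.37812188e+00,
       -3.76159122e-03,  2.46058107e-06]), 'tcp_pos': array([0.21639049, 0.50517943, 0.24948031]), 'eef_rot': array([ 1.79899697e+02, -5.60350499e-03, -2.31949403e+01]), 'contact_force': array([-0.94635025,  0.50077186,  0.12816763]), 'torque': array([ 0.032773  ,  0.00319174, -0.01770889]), 'finger_force': 0.0, 'gripper_width': 0.08518604636366549}
```

View pics/top0.png

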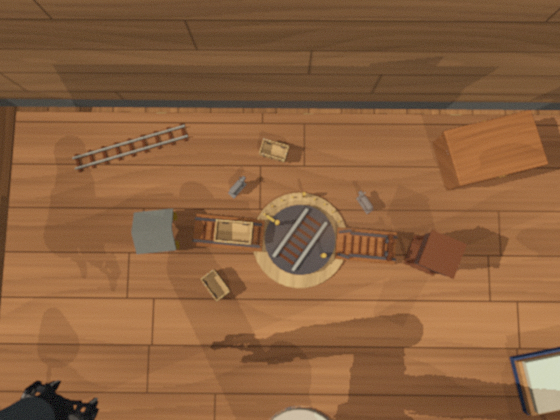

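View pics/scene0.png

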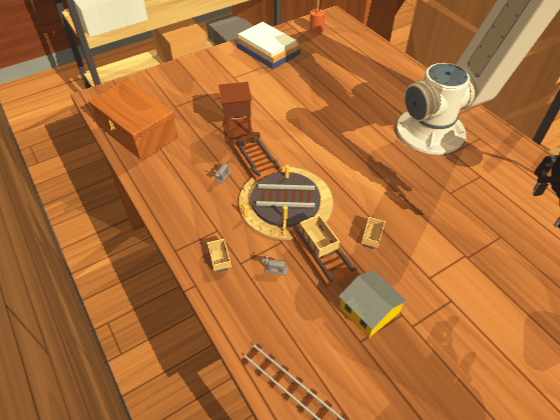

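The top view has the robot at the bottom, with image left as +y. There are three wagons: (233,232) on the stub, which is the largest, and smaller loose ones at (274,150) and (215,285). The one on the stub fits. The shed is at (154,231), the tower at (437,254) and the cows at (237,186) and (365,202). The deck pins are near (277,222) and (324,256). I'll confirm in an enlarged crop.

Run:
```python
import cv2
a=cv2.imread('pics/top0.png')[180:310,190:390]; a=cv2.resize(a,None,fx=4,fy=4,interpolation=cv2.INTER_CUBIC)
cv2.imwrite('pics/c1.png',a)
a=cv2.imread('pics/scene0.png')[120:300,215:415]; cv2.imwrite('pics/c2.png',cv2.resize(a,None,fx=3.3,fy=3.3,interpolation=cv2.INTER_CUBIC))
```

```text
(no output)
```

View pics/c1.png

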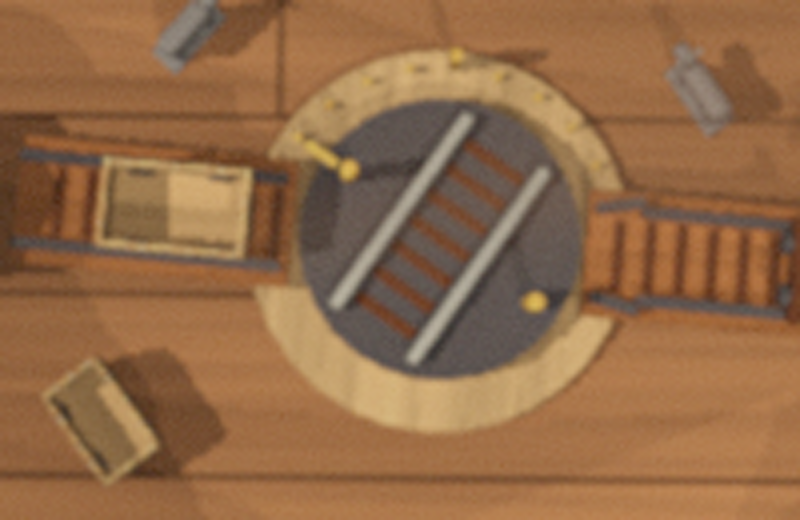

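View pics/c2.png

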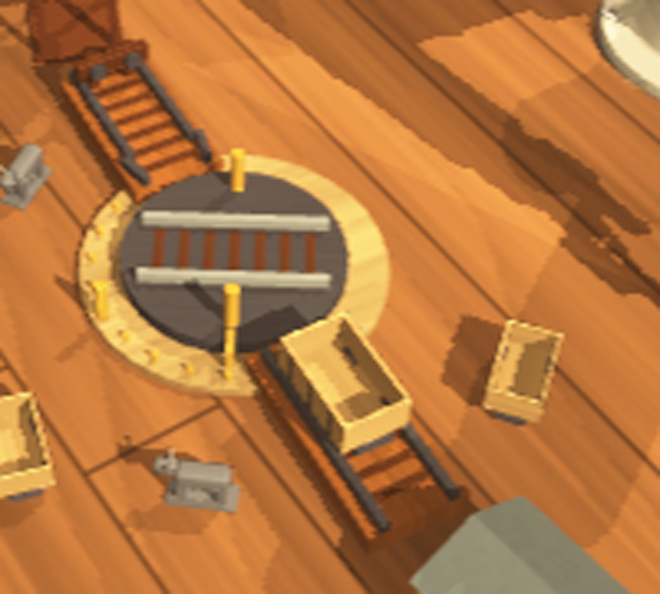

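```bash
cat > fit.py <<'E'
from h import *
from scipy.optimize import least_squares
T=np.load('pics/top0.npz');S=np.load('pics/scene0.npz')
t=lambda u,v:np.array([190+u/4-.37,180+v/4-.37]); s=lambda u,v:np.array([215+u/3.3-.35,120+v/3.3-.35])
# cam, pixel, frame(0 yard,1 deck), local
O=[(T,t(535,300),1,[-.078,0,.069]),(T,t(349,169),1,[.078,0,.069]),(T,t(457,55),0,[.126,0,.052]),(T,t(297,137),1,[.113,0,.033]),
(T,t(337,303),1,[.033,.082,.034]),(T,t(468,118),1,[.033,-.082,.034]),(T,t(415,358),1,[-.033,.082,.034]),(T,t(543,172),1,[-.033,-.082,.034]),
]
O=[o for o in O]
# deck kerb: near +x side decided below
O+=[(S,s(237,153),1,[-.078,0,.069]),(S,s(232,288),1,[.078,0,.069]),(S,s(237,190),1,[-.080,0,.024]),(S,s(100,284),0,[.126,0,.052]),
(T,t(288,178),0,[.031,.104,.034]),(T,t(280,265),0,[-.031,.104,.034]),(T,t(20,152),0,[.031,.3,.034]),(T,t(15,243),0,[-.031,.3,.034])]
def W(p,f,l):
    a=p[2]+(p[3] if f else 0); c,n=np.cos(a),np.sin(a); return np.array([p[0]+c*l[0]-n*l[1],p[1]+n*l[0]+c*l[1],l[2]])
def res(p): return np.concatenate([proj(c,W(p,f,l))-px for c,px,f,l in O])
if __name__=='__main__':
    m=(ray(T,*O[0][1],.069)+ray(T,*O[1][1],.069))/2; print(m)
    r=least_squares(res,[m[0],m[1],-.1,.7],loss='soft_l1'); print(r.x); print(np.round(r.fun.reshape(-1,2),1).tolist())
    p=r.x
    # wagon top corners (z=.074)
    cs=[ray(T,*t(u,v),.074) for u,v in [(103,157),(252,168),(245,258),(96,246)]]
    c=np.mean(cs,0); R=np.array([[np.cos(p[2]),np.sin(p[2])],[-np.sin(p[2]),np.cos(p[2])]])
    print('wagon',c,R@(c[:2]-p[:2]),[np.linalg.norm(cs[i]-cs[i-1]) for i in range(4)])
    for n,l in dict(near=[-.078,0,.069],far=[.078,0,.069]).items(): print(n,W(p,1,l))
    for n,l in dict(index=[.122,0,.03],buf=[0,-.235,.05]).items(): print(n,W(p,0,l))
    for n,(u,v,z) in dict(shed=(154,231,.09),tower=(437,254,.15)).items(): print(n,R@(ray(T,u,v,z)[:2]-p[:2]))
E
python3 fit.py
```

```text
[0.57350448 0.00229924 0.069     ]
[ 0.57418222  0.00318943 -0.08264383  1.04482504]
[[-0.1, 0.0], [-0.6, -0.5], [-0.5, -0.1], [2.5, 1.5], [-1.3, 0.4], [-0.2, -1.0], [-1.4, 0.5], [0.2, -1.0], [-0.0, -0.5], [-0.4, -0.2], [-0.2, -1.5], [0.0, -0.4], [1.7, 0.1], [1.5, 0.4], [-0.6, 0.2], [-1.9, -0.6]]
wagon [0.58995086 0.18396758 0.074     ] [0.00079162 0.18146284] [np.float64(0.0605719145542327), np.float64(0.10172841341159965), np.float64(0.06117873061970043), np.float64(0.1011796518414076)]
near [ 0.52958714 -0.06080494  0.069     ]
far [0.6187773  0.06718379 0.069     ]
index [ 0.69576583 -0.00688165  0.03      ]
buf [ 0.55478303 -0.2310085   0.05      ]
shed [-0.01842219  0.39055525]
tower [-0.0131747  -0.34475155]
```

The crop confirms that the stub wagon measures 101 x 61 mm and sits at y ≈ 181 mm. The deck is at about 1.04 rad. I'll grip the near pin tangentially and carry it round its arc.

>>> apply_moves(
  plan=[
    {"translation": [3.4,2.65,0],"rot": [0,0,0],"hand": 0.5},
    {"translation": [3.4,2.65,0],"rot": [0,0,0],"hand": 0.5},
    {"translation": [3.4,2.65,0],"rot": [0,0,0],"hand": 0.5},
    {"translation": [3.4,2.65,0],"rot": [0,0,0],"hand": 0.5},
    {"translation": [3.4,2.65,0],"rot": [0,0,0],"hand": 0.5},
    {"translation": [3.4,2.65,0],"rot": [0,0,0],"hand": 0.5},
    {"translation": [3.4,2.65,0],"rot": [0,0,0],"hand": 0.5},
    {"translation": [3.4,2.65,0],"rot": [0,0,0],"hand": 0.5},
    {"translation": [3.4,2.65,0],"rot": [0,0,0],"hand": 0.5},
    {"translation": [3.4,2.65,0],"rot": [0,0,0],"hand": 0.5},
  ],
  grip_force=20,
)

```text
t: 1.1
tcp_pos: [0.425, 0.1263, 0.2501]
eef_rot: [180.0, 0.0, -23.2]
contact_force: [1.3, 0.5, -0.7]
gripper_width: 0.0426
finger_force: 0.0
```

>>> apply_moves(
  plan=[
    {"translation": [3.4,2.65,0],"rot": [0,0,0],"hand": 0.5},
    {"translation": [3.4,2.65,0],"rot": [0,0,0],"hand": 0.5},
    {"translation": [3.4,2.65,0],"rot": [0,0,0],"hand": 0.5},
    {"translation": [3.4,2.65,0],"rot": [0,0,0],"hand": 0.5},
    {"translation": [3.4,2.65,0],"rot": [0,0,0],"hand": 0.5},
    {"translation": [0,0,0],"rot": [0,0,0.14],"hand": 0.5},
    {"translation": [0,0,0],"rot": [0,0,0.14],"hand": 0.5},
    {"translation": [0,0,0],"rot": [0,0,0.14],"hand": 0.5},
    {"translation": [0,0,0],"rot": [0,0,0.14],"hand": 0.5},
    {"translation": [0,0,0],"rot": [0,0,0.14],"hand": 0.5},
  ],
)

```text
t: 2.1
tcp_pos: [0.5286, -0.0607, 0.2497]
eef_rot: [179.9, 0.0, -63.6]
contact_force: [0.9, -0.5, 0.2]
gripper_width: 0.0427
finger_force: 0.0
```

>>> apply_moves(
  plan=[
    {"translation": [0,0,0],"rot": [0,0,0.14],"hand": 0.5},
    {"translation": [0,0,0],"rot": [0,0,0.14],"hand": 0.5},
    {"translation": [0,0,0],"rot": [0,0,0.14],"hand": 0.5},
    {"translation": [0,0,0],"rot": [0,0,0.14],"hand": 0.5},
    {"translation": [0,0,0],"rot": [0,0,0.14],"hand": 0.5},
    {"translation": [0,0,0],"rot": [0,0,0.14],"hand": 0.5},
    {"translation": [0,0,0],"rot": [0,0,0.14],"hand": 0.5},
    {"translation": [0,0,0],"rot": [0,0,0.1],"hand": 0.5},
    {"translation": [0,0,0],"rot": [0,0,0],"hand": 0.5},
    {"translation": [0,0,0],"rot": [0,0,0],"hand": 0.5},
  ],
)

```text
t: 3.1
tcp_pos: [0.5287, -0.0607, 0.25]
eef_rot: [180.0, -0.0, -125.0]
contact_force: [0.3, 0.3, 0.5]
gripper_width: 0.0426
finger_force: 0.0
```

>>> apply_moves(
  plan=[
    {"translation": [0,0,4],"rot": [0,0,0],"hand": 0.5},
    {"translation": [0,0,4],"rot": [0,0,0],"hand": 0.5},
    {"translation": [0,0,4],"rot": [0,0,0],"hand": 0.5},
    {"translation": [0,0,3],"rot": [0,0,0],"hand": 0.5},
    {"translation": [0,0,2],"rot": [0,0,0],"hand": 0.5},
    {"translation": [0,0,1.9],"rot": [0,0,0],"hand": 0.5},
    {"translation": [0,0,0],"rot": [0,0,0],"hand": 0},
    {"translation": [0,0,0],"rot": [0,0,0],"hand": 0},
    {"translation": [0,0,0],"rot": [0,0,0],"hand": 0},
    {"translation": [0,0,0],"rot": [0,0,0],"hand": 0},
  ],
)

```text
t: 4.1
tcp_pos: [0.5292, -0.0607, 0.062]
eef_rot: [-179.9, 0.0, -125.2]
contact_force: [0.5, -1.2, -2.6]
gripper_width: 0.0101
finger_force: 21.2
```

>>> apply_moves(
  plan=[
    {"translation": [-0.035,0.74,0],"rot": [0,0,0.095],"hand": 0},
    {"translation": [-0.035,0.74,0],"rot": [0,0,0.095],"hand": 0},
    {"translation": [-0.035,0.74,0],"rot": [0,0,0.095],"hand": 0},
    {"translation": [-0.035,0.74,0],"rot": [0,0,0.095],"hand": 0},
    {"translation": [-0.035,0.74,0],"rot": [0,0,0.095],"hand": 0},
    {"translation": [-0.035,0.74,0],"rot": [0,0,0.095],"hand": 0},
    {"translation": [-0.035,0.74,0],"rot": [0,0,0.095],"hand": 0},
    {"translation": [-0.035,0.74,0],"rot": [0,0,0.095],"hand": 0},
    {"translation": [-0.035,0.74,0],"rot": [0,0,0.095],"hand": 0},
    {"translation": [-0.035,0.74,0],"rot": [0,0,0.095],"hand": 0},
  ],
)

```text
t: 5.1
tcp_pos: [0.4959, 0.0023, 0.062]
eef_rot: [-180.0, 0.1, -179.8]
contact_force: [1.4, -3.8, -2.7]
gripper_width: 0.0106
finger_force: 21.1
```

>>> apply_moves(
  plan=[
    {"translation": [-0.035,0.74,0],"rot": [0,0,0.095],"hand": 0},
    {"translation": [0,0,0],"rot": [0,0,0],"hand": 0},
    {"translation": [0,0,0],"rot": [0,0,0],"hand": 0},
  ],
)

```text
t: 5.4
tcp_pos: [0.4964, 0.0103, 0.062]
eef_rot: [179.9, 0.1, 175.1]
contact_force: [-1.2, 0.9, 1.3]
gripper_width: 0.0106
finger_force: 21.6
```

Run:
```python
from h import *
snap('scene','pics/scene1.png');snap('top','pics/top1.png')
a=cv2.imread('pics/scene1.png')[140:260,225:345]; b=cv2.imread('pics/top1.png')[180:290,245:365]
r=lambda x:cv2.resize(x,(390,390*x.shape[0]//x.shape[1]),interpolation=cv2.INTER_CUBIC)
a,b=r(a),r(b);b=cv2.copyMakeBorder(b,0,a.shape[0]-b.shape[0],0,0,0)
cv2.imwrite('pics/c3.png',np.hstack([a,b]));print(env.state()['tcp_pos'])
```

```text
[0.49634201 0.01008018 0.06195406]
```

View pics/c3.png

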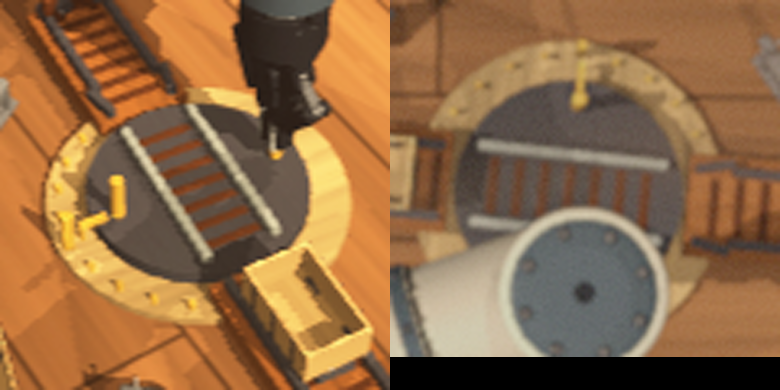

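Run:
```python
from h import *
a=cv2.imread('pics/scene1.png')[180:230,235:285]; b=cv2.imread('pics/top1.png')[185:235,280:330]
r=lambda x:cv2.resize(x,None,fx=8,fy=8,interpolation=cv2.INTER_CUBIC)
cv2.imwrite('pics/c4.png',np.hstack([r(a),r(b)]))
```

```text
(no output)
```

View pics/c4.png

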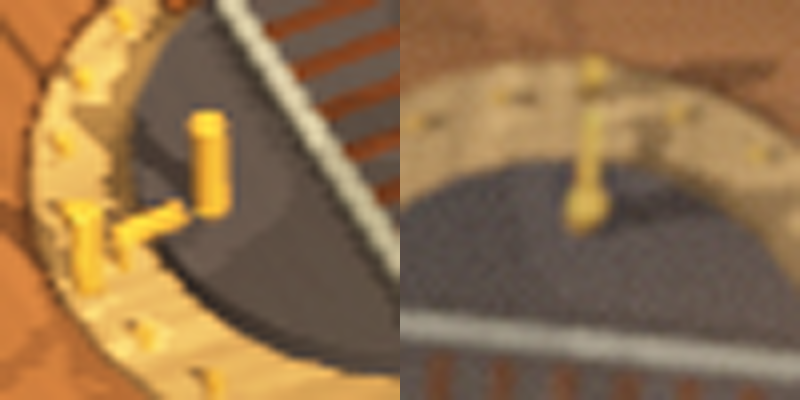

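```bash
cat > fit2.py <<'E'
from fit import *
import fit
S1=np.load('pics/scene1.npz');T1=np.load('pics/top1.npz')
F=[.078,0,.069]; I=[.126,0,.052]
o1=lambda u,v:np.array([280+(u-400)/8-.44,185+v/8-.44]); o2=lambda u,v:np.array([235+u/8-.44,180+v/8-.44])
t3=lambda u,v:np.array([245+(u-390)/3.25-.35,180+v/3.25-.35]); s3=lambda u,v:np.array([225+u/3.25-.35,140+v/3.25-.35])
N=[(T1,o1(588,199),2,F),(T1,o1(594,68),0,I),(S1,o2(209,121),2,F),(S1,o2(84,207),0,I),(S1,o2(210,218),2,[.078,0,.024]),
(T1,t3(479,145),2,[.033,.082,.034]),(T1,t3(668,164),2,[.033,-.082,.034]),
(S1,s3(126,130),2,[.033,-.082,.034]),(S1,s3(208,257),2,[.033,.082,.034]),(S1,s3(192,108),2,[-.033,-.082,.034]),(S1,s3(278,233),2,[-.033,.082,.034])]
A=fit.O+N
def WW(p,f,l): return W(p,1,l) if f==1 else W([*p[:3],p[4]],1 if 0 else 0,l) if f==0 else W([p[0],p[1],p[2],p[4]],0,l) if 0 else W([p[0],p[1],p[2]+p[4],0],0,l)
def res(p): return np.concatenate([proj(c,WW(p,f,l))-px for c,px,f,l in A])
r=least_squares(res,[.574,.003,-.08,1.04,0],loss='soft_l1',f_scale=.5); print(r.x.round(4)); print(np.round(r.fun.reshape(-1,2),1).tolist())
J=r.jac; print(np.sqrt(np.diag(np.linalg.inv(J.T@J))).round(4))
# direct: angle between far-pin and index, axis from fit, per camera
for c,a,b in((T1,N[0][1],N[1][1]),(S1,N[2][1],N[3][1])):
    P=ray(c,*a,.069)[:2];Q=ray(c,*b,.052)[:2]; print(P,Q,np.arctan2(*(P-r.x[:2])[::-1])-np.arctan2(*(Q-r.x[:2])[::-1]),np.linalg.norm(P-r.x[:2]),np.linalg.norm(Q-r.x[:2]))
E
python3 fit2.py
```

```text
[ 0.5741  0.0036 -0.0847  1.0458 -0.0201]
[[-0.3, 0.1], [-0.7, -0.5], [-0.6, -0.1], [2.4, 1.5], [-1.5, 0.4], [-0.4, -1.0], [-1.6, 0.5], [0.1, -1.0], [0.1, -0.4], [-0.3, -0.1], [-0.1, -1.4], [0.1, -0.4], [1.5, 0.0], [1.4, 0.3], [-0.7, 0.1], [-2.1, -0.8], [-0.4, 0.2], [-0.5, 0.2], [-0.3, 0.1], [0.0, -0.1], [-0.0, -1.5], [-0.7, -0.6], [-0.8, 0.1], [-0.7, -0.9], [-0.2, -0.8], [-0.8, -1.4], [-0.6, -1.7]]
[0.0008 0.0011 0.008  0.0176 0.0202]
[ 0.65224393 -0.00567036] [ 0.70032264 -0.00837488] -0.023663021952009047 0.07873986127044931 0.1268364770704542
[ 0.65075724 -0.00421472] [ 0.69982906 -0.00665327] -0.020407076042758987 0.0771018917728237 0.12619301039718034
```

The measured deck angle is about -0.018 rad, a slight overshoot. I'll turn it back 1.4 mm at the pin, release and lift.

>>> apply_moves(
  plan=[
    {"translation": [0,-0.14,0],"rot": [0,0,-0.018],"hand": 0},
    {"translation": [0,0,0],"rot": [0,0,0],"hand": 0},
    {"translation": [0,0,0],"rot": [0,0,0],"hand": 0},
    {"translation": [0,0,0],"rot": [0,0,0],"hand": 0.5},
    {"translation": [0,0,0],"rot": [0,0,0],"hand": 0.5},
    {"translation": [0,0,0],"rot": [0,0,0],"hand": 0.5},
    {"translation": [0,0,0],"rot": [0,0,0],"hand": 0.5},
    {"translation": [0,0,-3],"rot": [0,0,0],"hand": 0.5},
    {"translation": [0,0,-4],"rot": [0,0,0],"hand": 0.5},
    {"translation": [0,0,-4],"rot": [0,0,0],"hand": 0.5},
  ],
)

```text
t: 6.5
tcp_pos: [0.4954, 0.0083, 0.1723]
eef_rot: [-180.0, -0.1, 176.0]
contact_force: [1.9, -0.2, 0.1]
gripper_width: 0.0426
finger_force: 0.0
```

>>> apply_moves(
  plan=[
    {"translation": [4.5,0,-1],"rot": [0,0,0],"hand": 0.35},
    {"translation": [4.5,0,0],"rot": [0,0,0],"hand": 0.35},
    {"translation": [0,0,0],"rot": [0,0,0],"hand": 0.35},
  ],
)

```text
t: 6.8
tcp_pos: [0.4016, 0.0144, 0.1812]
eef_rot: [179.9, -0.1, 176.0]
contact_force: [1.2, 0.8, 0.7]
gripper_width: 0.0301
finger_force: 0.0
```

Run:
```python
from h import *
snap('scene','pics/scene2.png');snap('top','pics/top2.png')
a=cv2.imread('pics/scene2.png')[155:235,235:335]; b=cv2.imread('pics/top2.png')[185:285,255:355]
r=lambda x:cv2.resize(x,None,fx=4,fy=4,interpolation=cv2.INTER_CUBIC)
a,b=r(a),r(b);a=cv2.copyMakeBorder(a,0,b.shape[0]-a.shape[0],0,0,0)
cv2.imwrite('pics/c5.png',np.hstack([a,b]));print(env.state()['tcp_pos'])
```

```text
[0.4056238  0.01486509 0.18177351]
```

View pics/c5.png

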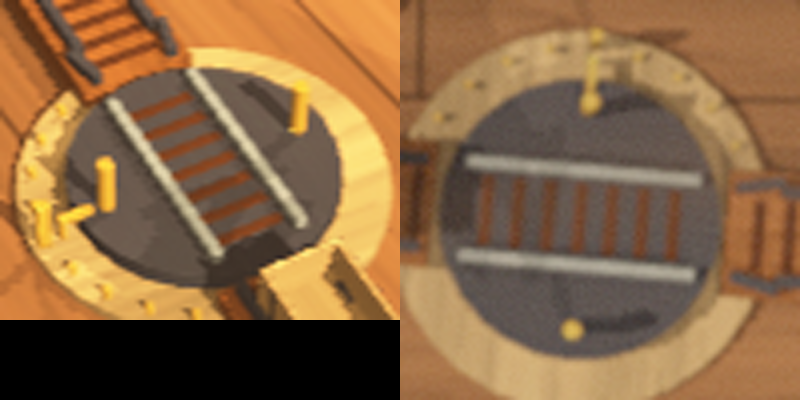

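Run:
```python
from h import *
for f,n,fa,i,o in(('top2',(572,329),(591,102),(597,35),(255-100,185)),('scene2',(301,89),(105,162),(41,205),(235,155))):
    c=np.load(f'pics/{f}.npz'); q=lambda p,z:ray(c,o[0]+p[0]/4-.37,o[1]+p[1]/4-.37,z)[:2]
    N,F,I=q(n,.069),q(fa,.069),q(i,.052);m=(N+F)/2; an=lambda d:np.arctan2(d[1],d[0])
    print(N,F,I,m,an(F-N),an(I-m),an(F-N)-an(I-m),np.linalg.norm(F-N),np.linalg.norm(I-m))
```

```text
[0.49610597 0.0084179 ] [ 0.65031107 -0.00381573] [ 0.69942109 -0.00857318] [0.57320852 0.00230108] -0.0791677032887032 -0.08594604361355973 0.006778340324856524 0.1546896030569935 0.12668016359473044
[0.4982977  0.01296268] [ 0.65114718 -0.00253195] [ 0.7010405  -0.00553349] [0.57472244 0.00521537] -0.10102675342612234 -0.08488908269201564 -0.0161376707341067 0.15363282824101007 0.12677456130795495
```

>>> apply_moves(
  plan=[
    {"translation": [0,0,0],"rot": [0,0,-0.145],"hand": 0.35},
    {"translation": [0,0,0],"rot": [0,0,-0.145],"hand": 0.35},
    {"translation": [0,0,0],"rot": [0,0,-0.145],"hand": 0.35},
    {"translation": [0,0,0],"rot": [0,0,-0.145],"hand": 0.35},
    {"translation": [0,0,0],"rot": [0,0,-0.145],"hand": 0.35},
    {"translation": [0,0,0],"rot": [0,0,-0.145],"hand": 0.35},
    {"translation": [0,0,0],"rot": [0,0,-0.145],"hand": 0.35},
    {"translation": [0,0,0],"rot": [0,0,-0.145],"hand": 0.35},
    {"translation": [0,0,0],"rot": [0,0,-0.145],"hand": 0.35},
    {"translation": [0,0,0],"rot": [0,0,-0.145],"hand": 0.35},
  ],
)

```text
t: 7.9
tcp_pos: [0.4072, 0.0149, 0.181]
eef_rot: [180.0, -0.0, -100.6]
contact_force: [-0.5, 0.3, 0.8]
gripper_width: 0.0296
finger_force: 0.0
```

>>> apply_moves(
  plan=[
    {"translation": [0,0,0],"rot": [0,0,-0.105],"hand": 0.35},
    {"translation": [-3.8,-2.41,0],"rot": [0,0,0],"hand": 0.35},
    {"translation": [-3.8,-2.41,0],"rot": [0,0,0],"hand": 0.35},
    {"translation": [-3.8,-2.41,0],"rot": [0,0,0],"hand": 0.35},
    {"translation": [-3.8,-2.41,0],"rot": [0,0,0],"hand": 0.35},
    {"translation": [-3.8,-2.41,0],"rot": [0,0,0],"hand": 0.35},
    {"translation": [-3.8,-2.41,0],"rot": [0,0,0],"hand": 0.35},
    {"translation": [-3.8,-2.41,0],"rot": [0,0,0],"hand": 0.35},
    {"translation": [0,0,0],"rot": [0,0,0],"hand": 0.35},
    {"translation": [0,0,0],"rot": [0,0,0],"hand": 0.35},
  ],
)

```text
t: 8.9
tcp_pos: [0.5979, 0.266, 0.179]
eef_rot: [179.9, -0.1, -94.9]
contact_force: [-1.0, -0.3, 0.5]
gripper_width: 0.0301
finger_force: 0.0
```

>>> apply_moves(
  plan=[
    {"translation": [0,0,3.5],"rot": [0,0,0],"hand": 0.35},
    {"translation": [0,0,3],"rot": [0,0,0],"hand": 0.35},
    {"translation": [0,0,3],"rot": [0,0,0],"hand": 0.35},
    {"translation": [0,0,2],"rot": [0,0,0],"hand": 0.35},
    {"translation": [0.5,0,0],"rot": [0,0,0],"hand": 0.35},
    {"translation": [0.5,0,0],"rot": [0,0,0],"hand": 0.35},
    {"translation": [0.5,0,0],"rot": [0,0,0],"hand": 0.35},
    {"translation": [0.5,0,0],"rot": [0,0,0],"hand": 0.35},
    {"translation": [0.5,0,0],"rot": [0,0,0],"hand": 0.35},
    {"translation": [0.5,0,0],"rot": [0,0,0],"hand": 0.35},
  ],
)

```text
t: 9.9
tcp_pos: [0.5955, 0.2362, 0.0679]
eef_rot: [-179.8, 0.2, -94.9]
contact_force: [0.7, 3.4, 3.5]
gripper_width: 0.0299
finger_force: 1.7
```

>>> apply_moves(
  plan=[
    {"translation": [1,0,0],"rot": [0,0,0],"hand": 0.35},
    {"translation": [1,0,0],"rot": [0,0,0],"hand": 0.35},
    {"translation": [1,0,0],"rot": [0,0,0],"hand": 0.35},
    {"translation": [1,0,0],"rot": [0,0,0],"hand": 0.35},
    {"translation": [1,0,0],"rot": [0,0,0],"hand": 0.35},
    {"translation": [1,0,0],"rot": [0,0,0],"hand": 0.35},
  ],
)

```text
t: 10.5
tcp_pos: [0.5892, 0.1748, 0.0663]
eef_rot: [180.0, 0.0, -94.9]
contact_force: [-0.2, 3.9, 3.1]
gripper_width: 0.0295
finger_force: 1.7
```

>>> apply_moves(
  plan=[
    {"translation": [1,0,0],"rot": [0,0,0],"hand": 0.35},
    {"translation": [1,0,0],"rot": [0,0,0],"hand": 0.35},
    {"translation": [1,0,0],"rot": [0,0,0],"hand": 0.35},
    {"translation": [1,0,0],"rot": [0,0,0],"hand": 0.35},
    {"translation": [1,0,0],"rot": [0,0,0],"hand": 0.35},
    {"translation": [1,0,0],"rot": [0,0,0],"hand": 0.35},
    {"translation": [1,0,0],"rot": [0,0,0],"hand": 0.35},
    {"translation": [1,0,0],"rot": [0,0,0],"hand": 0.35},
  ],
)

```text
t: 11.3
tcp_pos: [0.5823, 0.0952, 0.0663]
eef_rot: [180.0, -0.0, -94.9]
contact_force: [0.5, 3.6, 4.0]
gripper_width: 0.0297
finger_force: 1.8
```

>>> apply_moves(
  plan=[
    {"translation": [1,0,0],"rot": [0,0,0],"hand": 0.35},
    {"translation": [1,0,0],"rot": [0,0,0],"hand": 0.35},
    {"translation": [1,0,0],"rot": [0,0,0],"hand": 0.35},
    {"translation": [1,0,0],"rot": [0,0,0],"hand": 0.35},
    {"translation": [1,0,0],"rot": [0,0,0],"hand": 0.35},
    {"translation": [1,0,0],"rot": [0,0,0],"hand": 0.35},
  ],
)

```text
t: 11.9
tcp_pos: [0.5772, 0.0354, 0.0663]
eef_rot: [180.0, -0.0, -94.9]
contact_force: [-0.3, 4.4, 2.6]
gripper_width: 0.0297
finger_force: 1.8
```

>>> apply_moves(
  plan=[
    {"translation": [1,0,0],"rot": [0,0,0],"hand": 0.35},
    {"translation": [1,0,0],"rot": [0,0,0],"hand": 0.35},
    {"translation": [1,0,0],"rot": [0,0,0],"hand": 0.35},
    {"translation": [1,0,0],"rot": [0,0,0],"hand": 0.35},
    {"translation": [1,0,0],"rot": [0,0,0],"hand": 0.35},
    {"translation": [1,0,0],"rot": [0,0,0],"hand": 0.35},
    {"translation": [1,0,0],"rot": [0,0,0],"hand": 0.35},
    {"translation": [1,0,0],"rot": [0,0,0],"hand": 0.35},
  ],
)

```text
t: 12.7
tcp_pos: [0.5703, -0.0443, 0.0663]
eef_rot: [180.0, 0.0, -94.9]
contact_force: [-0.1, 4.0, 2.9]
gripper_width: 0.0303
finger_force: 1.9
```

>>> apply_moves(
  plan=[
    {"translation": [1,0,0],"rot": [0,0,0],"hand": 0.35},
    {"translation": [1,0,0],"rot": [0,0,0],"hand": 0.35},
    {"translation": [1,0,0],"rot": [0,0,0],"hand": 0.35},
    {"translation": [1,0,0],"rot": [0,0,0],"hand": 0.35},
    {"translation": [1,0,0],"rot": [0,0,0],"hand": 0.35},
    {"translation": [1,0,0],"rot": [0,0,0],"hand": 0.35},
    {"translation": [0.4,0,0],"rot": [0,0,0],"hand": 0.35},
    {"translation": [0.3,0,0],"rot": [0,0,0],"hand": 0.35},
  ],
)

```text
t: 13.5
tcp_pos: [0.5644, -0.1108, 0.0661]
eef_rot: [180.0, -0.0, -95.0]
contact_force: [0.5, 2.8, 1.0]
gripper_width: 0.0301
finger_force: 1.4
```

>>> apply_moves(
  plan=[
    {"translation": [0.2,0,0],"rot": [0,0,0],"hand": 0.35},
    {"translation": [0.2,0,0],"rot": [0,0,0],"hand": 0.35},
  ],
)

```text
t: 13.7
tcp_pos: [0.5641, -0.1142, 0.0661]
eef_rot: [180.0, -0.0, -94.9]
contact_force: [-0.4, 2.7, 1.5]
gripper_width: 0.0297
finger_force: 1.2
```

>>> apply_moves(
  plan=[
    {"translation": [0.2,0,0],"rot": [0,0,0],"hand": 0.35},
    {"translation": [0.15,0,0],"rot": [0,0,0],"hand": 0.35},
  ],
)

```text
t: 13.9
tcp_pos: [0.5639, -0.1178, 0.0661]
eef_rot: [180.0, -0.0, -94.9]
contact_force: [0.5, 2.2, 1.0]
gripper_width: 0.0299
finger_force: 1.0
```

>>> apply_moves(
  plan=[
    {"translation": [0.1,0,0],"rot": [0,0,0],"hand": 0.35},
    {"translation": [0.1,0,0],"rot": [0,0,0],"hand": 0.35},
  ],
)

```text
t: 14.1
tcp_pos: [0.5637, -0.1198, 0.0661]
eef_rot: [180.0, -0.0, -94.9]
contact_force: [-0.2, 1.7, -0.6]
gripper_width: 0.0297
finger_force: 0.8
```

>>> apply_moves(
  plan=[
    {"translation": [0.1,0,0],"rot": [0,0,0],"hand": 0.35},
    {"translation": [0.1,0,0],"rot": [0,0,0],"hand": 0.35},
  ],
)

```text
t: 14.3
tcp_pos: [0.5636, -0.1214, 0.0661]
eef_rot: [180.0, 0.0, -94.9]
contact_force: [-1.6, 5.9, 1.0]
gripper_width: 0.0299
finger_force: 3.0
```

>>> apply_moves(
  plan=[
    {"translation": [0.1,0,0],"rot": [0,0,0],"hand": 0.35},
    {"translation": [0.1,0,0],"rot": [0,0,0],"hand": 0.35},
  ],
)

```text
t: 14.5
tcp_pos: [0.5636, -0.1215, 0.0662]
eef_rot: [-180.0, 0.2, -95.0]
contact_force: [-2.0, 13.5, 2.4]
gripper_width: 0.0302
finger_force: 7.0
```

Buffer contact: the force climbed to 13 N and the tool stopped moving. I'll back off, lift clear and check.

>>> apply_moves(
  plan=[
    {"translation": [-0.3,0,0],"rot": [0,0,0],"hand": 0.35},
    {"translation": [-1,0,0],"rot": [0,0,0],"hand": 0.35},
    {"translation": [-2,0,0],"rot": [0,0,0],"hand": 0.35},
    {"translation": [0,0,-3],"rot": [0,0,0],"hand": 0.35},
    {"translation": [0,0,-4],"rot": [0,0,0],"hand": 0.35},
    {"translation": [0,0,-4],"rot": [0,0,0],"hand": 0.35},
    {"translation": [0,4,0],"rot": [0,0,0],"hand": 0.35},
    {"translation": [0,4,0],"rot": [0,0,0],"hand": 0.35},
    {"translation": [0,4,0],"rot": [0,0,0],"hand": 0.35},
    {"translation": [0,4,0],"rot": [0,0,0],"hand": 0.35},
  ],
)

```text
t: 15.5
tcp_pos: [0.4053, -0.0772, 0.1761]
eef_rot: [180.0, -0.0, -94.9]
contact_force: [0.2, 0.4, 0.5]
gripper_width: 0.03
finger_force: 0.0
```

Run:
```python
from h import *
snap('scene','pics/scene3.png');snap('top','pics/top3.png')
a=cv2.imread('pics/scene3.png')[110:240,210:330]; b=cv2.imread('pics/top3.png')[185:285,265:435]
r=lambda x,f:cv2.resize(x,None,fx=f,fy=f,interpolation=cv2.INTER_CUBIC)
a,b=r(a,3),r(b,2.5);b=cv2.copyMakeBorder(b,0,a.shape[0]-b.shape[0],0,0,0)
cv2.imwrite('pics/c6.png',np.hstack([a,b]));print(env.state()['tcp_pos'],a.shape)
```

```text
[ 0.40251457 -0.07711296  0.17626819] (390, 360, 3)
```

View pics/c6.png

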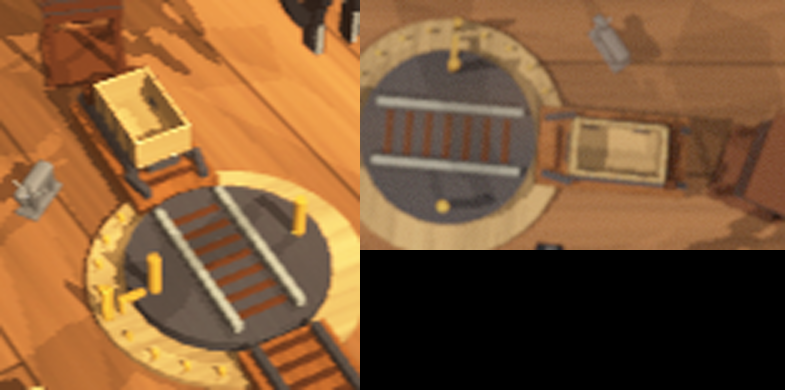

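The wagon stands in the siding against the buffer and the deck kerbs look parallel to the track. I'll make one numeric check of the deck angle.

Run:
```python
from h import *
an=lambda d:np.arctan2(d[1],d[0])
for f,hint in(('top3',dict(n=(298.5,267.5),f=(302.7,210),i=(303.9,194))),('scene3',dict(n=(310,177.5),f=(261.3,196),i=(246,207)))):
    c=np.load(f'pics/{f}.npz'); im=c['img'].astype(int); p0=np.array([.574,.0035,.034])
    hsv=cv2.cvtColor(c['img'],cv2.COLOR_RGB2HSV)
    # kerbs: low saturation, bright within deck disc
    yy,xx=np.mgrid[:420,:560]; W=np.array([ray(c,u,v,.034)[:2] for u,v in zip(xx.ravel(),yy.ravel())]).reshape(420,560,2)
    L=W-p0[:2]; a=-.085; X=L[...,0]*np.cos(a)+L[...,1]*np.sin(a); Y=-L[...,0]*np.sin(a)+L[...,1]*np.cos(a)
    for s in(1,-1):
        m=(abs(X*s-.033)<.014)&(abs(Y)<.07); w=np.clip(im.min(2)-75,0,None)*m   # blue high => grey
        ys=np.linspace(-.065,.065,27); pts=[]
        for y in ys:
            k=m&(abs(Y-y)<.004); ww=w[k]; 
            if ww.sum()>0: pts.append((y,(X[k]*ww).sum()/ww.sum()))
        pts=np.array(pts); q=np.polyfit(pts[:,0],pts[:,1],1); print(f,'kerb',s,'deck dev from yaw -.085: %.4f'%-np.arctan(q[0]),'x0 %.4f'%q[1],'rms %.4f'%np.std(pts[:,1]-np.polyval(q,pts[:,0])))
    # siding / stub track: dark kerb lines outside deck
    v=im.max(2)
    for lo,hi in((.12,.29),(-.12,-.105)):
        for s in(1,-1):
            pts=[]
            for y in np.linspace(lo,hi,30):
                k=(abs(X*s-.031)<.012)&(abs(Y-y)<.004); ww=np.clip(im[...,2]-im[...,0]+40,0,None)[k]
                if ww.sum()>0: pts.append((y,(X[k]*ww).sum()/ww.sum()))
            if lo>0 and len(pts)>9:
                pts=np.array(pts);q=np.polyfit(pts[:,0],pts[:,1],1);print(f,'stub',s,'%.4f'%-np.arctan(q[0]),'x0 %.4f'%q[1],'rms %.4f'%np.std(pts[:,1]-np.polyval(q,pts[:,0])))
a=cv2.cvtColor(np.load('pics/scene2.npz')['img'],6).astype(np.float32);b=cv2.cvtColor(np.load('pics/scene3.npz')['img'],6).astype(np.float32)
for n,(x0,y0) in dict(far=(250,185),near=(298,168)).items(): print(n,cv2.phaseCorrelate(a[y0:y0+26,x0:x0+24],b[y0:y0+26,x0:x0+24]))
```

```text
top3 kerb 1 deck dev from yaw -.085: 0.0066 x0 0.0322 rms 0.0003
top3 kerb -1 deck dev from yaw -.085: 0.0041 x0 -0.0341 rms 0.0003
top3 stub 1 0.0001 x0 0.0304 rms 0.0003
top3 stub -1 0.0017 x0 -0.0308 rms 0.0003
scene3 kerb 1 deck dev from yaw -.085: 0.0084 x0 0.0332 rms 0.0003
scene3 kerb -1 deck dev from yaw -.085: 0.0062 x0 -0.0330 rms 0.0003
scene3 stub 1 -0.0009 x0 0.0336 rms 0.0002
scene3 stub -1 -0.0008 x0 -0.0278 rms 0.0003
far ((0.060720473056044, 0.58148037537363), 0.9873979128437278)
near ((-0.003479311494860582, 0.4563263831927813), 1.0022919803489874)
```

The deck is within about 0.006 rad of its mark, which is 0.7 mm at the pointer. I'm handing the job in.

```bash
python3 -c "
from cell import env
print(env.job_done())"
```

```text
the job is handed in; nothing more can be done
None
```

The job is handed in, verdict not shown: the turntable is within about 0.006 rad of its mark, the wagon was pushed along the track to the buffer stop, and the arm stayed clear of the shed, tower and cows.

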